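# Level the coffee balance by its two foot screws

### The arm

A 7-joint arm with a two-finger parallel gripper is mounted at the origin on the work surface. World frame = base frame: x ahead of the robot, y to its left, z up, the work surface at z = 0. Lengths are in m, angles in rad, forces in N, time in s.
With the tool pointing down it reaches from about 0.4 to 0.9 m from the base axis. Payload 5.6 kg.
Tool frame: the origin (TCP) lies midway between the tips of the shut fingers; the grasp point (between the pads) lies 19 mm behind it; y points along the fingers, z is the direction in which the jaws open and shut, and the axes are right-handed (so a half turn about y gives the same grasp; the last joint's range is limited). The gripper opens to 92 mm and grips with 3 to 60 N. Pads are 20 mm wide; open, the fingers measure 128 mm over their backs; the gripper's body (75 mm by 189 mm) begins 69 mm behind the grasp point.
Start: joints at [-1.359, 0.468, -0.012, 1.603, 0.006, 1.071, -0.056], TCP at [0.164, 0.629, 0.215] pointing down, gripper open.
Joint ranges: [-2.53, 2.53], [-0.31, 2.02], [-1.57, 1.55], [0.28, 2.44], [-1.29, 4.43], [0.15, 1.84], [-2.92, 2.92]. Speed limits (rad/s): [2.57, 2.57, 3.14, 3.14, 3.14, 3.14, 3.14].

### API

Orientations are given as a 3x3 rotation matrix whose columns are the frame's x, y, z axes.
In Python, from station import env, effector, solver, viewer, workorder, search_frame, tip_of gives the robot as it stands. Calls block until the motion is done:
- env.reach(position, orientation): joint-space move of the TCP to a pose.
- env.movel(position, frame=None, rate=0.15): straight line of the TCP; frame=None keeps the orientation; rate is the mean speed in m/s.
- env.goto_joints(angles): joint-space move.
- effector.release() and effector.grasp(squeeze=None): open the fingers fully, or close them until they stop; squeeze is the grip in N (None keeps the last).
- env.pause(seconds).
- solver.inverse_kinematics(position, orientation): joint angles nearest the present ones, or None.
- env.sense(): the state.
- viewer.read_camera(name): name is "side" or "top" or "wrist"; returns (picture, depth): 400x640x3 uint8, red, green, blue; 400x640 float32, m along the optical axis (not along the pixel's ray), 0 where there is no reading.
- viewer.camera_info(name): a dict with "intrinsics" (3x3 intrinsics, pixels), "eye" and "rotation" of the camera in the world; the wrist camera has in their place "T_tool_cam" (4x4, takes a point from camera to tool coordinates, whose origin is the TCP and whose axes are the tool frame's). Camera axes: x right, y up, looking along -z (the intrinsics and any distortion apply to the point x, -y, -z); pixel columns grow to the right and rows downward; lengths in m; the calibration is good to about 2 mm. The wrist camera is an equidistant fisheye: a pixel r from the principal point sees the ray r / f radians off the axis. A picture is of the moment at which its call begins: read the wrist's pose just before it. camera_info takes no time and is no camera call.
A pose or a line that the arm cannot do raises env.PlanningError and nothing moves.
- workorder.finish_job(): hands the job in, once; it reports no verdict.
Trained networks look in the newest picture that a camera, given by its name, has taken for a name from the list of things; names that differ only in an ending like _2 or _b are one class to them, and where a whole thing is asked for, a point or a joint stands for the part that bears it (a point fixed in the world has none). Each returns a list of dicts, best first, with "score" (0 to 1); they miss things now and then, are a little off and sometimes report something else, mostly with a low value. They report only what shows in the picture. A call takes as long as a camera call.
- search_frame(camera, name): "at" ([x, y, z] in m, in world coordinates, good to about 4 mm: the middle of the surface that is visible of it).
- tip_of(camera, name): "at" ([x, y, z] in m, in world coordinates, good to about 4 mm: a listed point, or the origin of a listed thing).
The state is a dict: "t": time; "joint_positions": joint angles; "joint_velocities": joint speeds; "tau": joint torques, N m; "ee_pos": TCP position; "tcp_rot": TCP orientation; "wrist_force": force on the tool from outside, world axes, zero at the start; "moment": the same for the moment, N m; "gripper_width": finger opening in m.
Only numpy, scipy, OpenCV 4.12 (cv2) and the standard library are available. Lean on these libraries where they do the work, as an engineer would, in place of code of your own. Each camera call takes 0.05 s, during which the arm holds its last target.

### The job

Level the coffee balance: turn its two front foot screws by the red posts on their levers until the bubble comes to rest wholly inside the black ring of the vial. Leave everything else on the bench where it stands.

Things in the scene. Friction and masses are not known exactly. Their poses are not given: they have to be found in the camera images.
- balance: three fixed rubber foot pads of the coffee balance; origin on the bench under its middle, x from its front (dark display) to its back, y to its left, z up. On them stands a white plate 200 (x) by 250 (y) mm, top 47 mm above the bench; fixed foot at x +80, y 0; foot screws at x -60, y +140 (left) and -140 mm (right). The bench slopes differently each time: the level screw angles are unknown
- pan (a point): centre of the round steel weighing pan, 140 mm across, on the left half of the plate; its rim is 64 mm above the bench
- vial (a point): centre of the round vial's top face, on the right half of the plate, 55 mm above the bench: green, 63 mm across, with a thin black ring (inner radius 11 mm) around its centre
- bubble (a point): centre of the pale round bubble, 14 mm across, in the green vial. It drifts to the plate's higher side: raising the left screw moves it in the balance's frame along (-0.71, +0.71), raising the right one along (-0.71, -0.71), each about 13 mm per radian of screw. It follows slowly: allow 2 s to settle after a turn
- screw_left (a joint): angle of the left foot screw (rad), -1.1 to 1.1, about the vertical; grows clockwise seen from above, which raises the plate's front left corner, about 5 mm per rad. At 0 its lever arm points straight out to the balance's left (+y). It stays where it is left; its friction is about 0.08 N m, so its post yields to a sideways push of about 1.5 N
- screw_right (a joint): angle of the right foot screw (rad), -1.1 to 1.1; grows clockwise seen from above, which raises the plate's front right corner. At 0 its lever arm points straight out to the balance's right (-y). Otherwise as the left one
- screw_left_axis (a point): point on the left screw's axis, about 75 mm above the bench; the line from the right screw's axis to this one is the balance's +y. The lever arm is a steel bar 12 mm wide, top about 58 mm above the bench, 55 mm from the axis to the middle of its post
- screw_right_axis (a point): point on the right screw's axis, about 75 mm above the bench
- post_left (a point): centre of the upright red post at the end of the left lever arm: 16 mm diameter, free from 58 to 95 mm above the bench; this point is about 75 mm above the bench. Heights are for a level plate; the posts start up to 10 mm lower
- post_right (a point): centre of the upright red post on the right screw's lever arm, same size and height
- weight_mid (a point): brass calibration weight with a knob, 38 mm diameter, 58 mm tall; point half-way up its axis; a bystander
- cup_mid (a point): white ceramic cup, 72 mm across, 60 mm tall; point at its centre, half-way up; a bystander
- jar_mid (a point): amber glass jar with black cap, 80 mm across, 120 mm tall; point half-way up its axis; a bystander
- bowl_mid (a point): steel bowl, 110 mm across, 60 mm tall; point half-way up its axis; a bystander
- tin_mid (a point): blue tin, 74 mm across, 110 mm tall; point half-way up its axis; a bystander
- pitcher_mid (a point): steel mug, 90 mm across, 100 mm tall, behind the balance; point half-way up its axis; a bystander
- brush: bench brush lying flat, wooden handle; its length along the body's x axis; a bystander

How it is judged:
By the outcome, as a careful person would: the job done as asked, in the order asked, and still so for the second after the job is handed in, with the robot touching nothing.
It also fails if it takes over 45 s, if anything falls off the work surface, if the arm or the gripper's body presses on something with over 40 N, if the wrist force passes 120 N, or if a joint passes its speed limit or range.

## Working session

There is one attempt and no reset: what is moved stays moved. The work goes in short steps, each a Python script; the robot and the scene stay as the last script left them, time stands still between calls to the robot, and variables do not carry over. Pictures are saved under pics/ and viewed, and the job is handed in when it is done.

```bash
ls; mkdir -p pics; python3 - <<'E'
from station import env, effector, solver, viewer, workorder, search_frame, tip_of
import cv2
s=env.sense(); print(s['t'],s['ee_pos'],s['tcp_rot'],s['gripper_width'])
for c in ['side','top']:
    p,d=viewer.read_camera(c); cv2.imwrite(f'pics/{c}0.png',p[:,:,::-1])
    i=viewer.camera_info(c); print(c,i)
    for n in ['balance','pan','vial','bubble','screw_left_axis','screw_right_axis','post_left','post_right','weight_mid','cup_mid','jar_mid','bowl_mid','tin_mid','pitcher_mid','brush']:
        if c=='side' and n in('weight_mid','cup_mid','jar_mid','bowl_mid','tin_mid','pitcher_mid','brush'):continue
        print(c,n,[(x['at'],round(x['score'],2)) for x in tip_of(c,n)[:2]])
print(env.sense()['t'])
E
```

```text
pics
0.0 [0.16376232 0.62844389 0.2136679 ] [[ 9.67701521e-01 -2.99988046e-04  2.52098546e-01]
 [-2.52098685e-01 -1.71531658e-03  9.67700011e-01]
 [ 1.42130382e-04 -9.99998484e-01 -1.73554106e-03]] 0.09200473661899798
side {'intrinsics': array([[400.02572287,   0.        , 317.45362512],
       [  0.        , 400.02572287, 198.60102528],
       [  0.        ,   0.        ,   1.        ]]), 'eye': array([ 0.20419676, -0.6193046 ,  0.87684517]), 'rotation': array([[ 0.87015768,  0.36314105, -0.33309787],
       [-0.49275986,  0.64624055, -0.58271852],
       [ 0.00365233,  0.67119425,  0.74127251]])}
side balance [([0.5904, 0.0398, 0.004], 0.63)]
side pan [([0.5973, 0.0833, 0.0615], 0.58)]
side vial [([0.599, -0.0347, 0.0498], 0.89), ([0.4075, 0.4222, 0.0324], 0.34)]
side bubble [([0.5725, -0.1331, 0.0705], 0.29)]
side screw_left_axis [([0.5307, 0.1779, 0.0697], 0.81), ([0.5292, -0.1028, 0.0671], 0.71)]
side screw_right_axis [([0.5288, -0.102, 0.0708], 0.72)]
side post_left [([0.5297, 0.1812, 0.0688], 0.5), ([0.4385, -0.0332, 0.0335], 0.48)]
side post_right [([0.5703, -0.1337, 0.0693],
[... 636 characters left out ...]
.0645], 0.69)]
top screw_left_axis [([0.5246, 0.1813, 0.0718], 0.7), ([0.5993, 0.0852, 0.0628], 0.6)]
top screw_right_axis [([0.5304, -0.1014, 0.0718], 0.7), ([0.622, -0.4197, 0.0606], 0.43)]
top post_left [([0.4899, 0.2264, 0.0701], 0.57)]
top post_right [([0.5781, -0.1357, 0.0709], 0.64)]
top weight_mid [([0.4454, 0.0839, 0.0304], 0.58)]
top cup_mid [([0.4372, -0.0311, 0.0316], 0.6)]
top jar_mid [([0.6226, -0.4196, 0.0584], 0.85), ([0.528, 0.1804, 0.071], 0.48)]
top bowl_mid [([0.4026, 0.4234, 0.0306], 0.61)]
top tin_mid [([0.6568, 0.4597, 0.0552], 0.6), ([0.6186, -0.4221, 0.0589], 0.34)]
top pitcher_mid [([0.7714, 0.1212, 0.0486], 0.78)]
top brush [([0.3819, -0.4518, -0.0019], 0.66)]
1.25
```

View pics/top0.png

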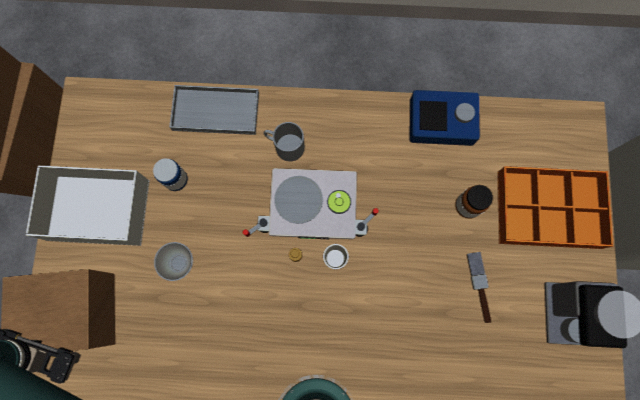

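View pics/side0.png

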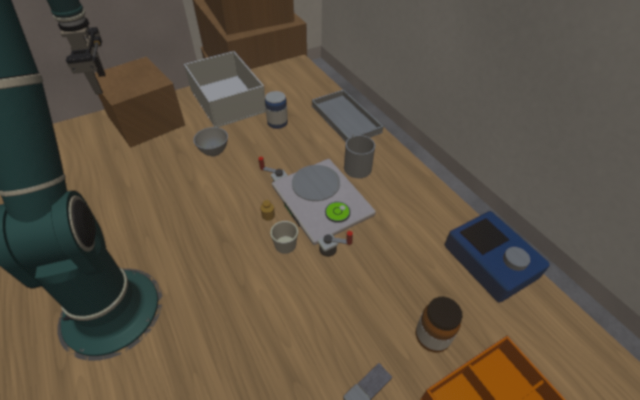

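```bash
python3 - <<'E'
import cv2
p=cv2.imread('pics/top0.png')
cv2.imwrite('pics/top0c.png',cv2.resize(p[70:190,250:410],None,fx=5,fy=5,interpolation=cv2.INTER_CUBIC))
p=cv2.imread('pics/side0.png')
cv2.imwrite('pics/side0c.png',cv2.resize(p[140:260,230:390],None,fx=5,fy=5,interpolation=cv2.INTER_CUBIC))
E
```

```text
(no output)
```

View pics/top0c.png

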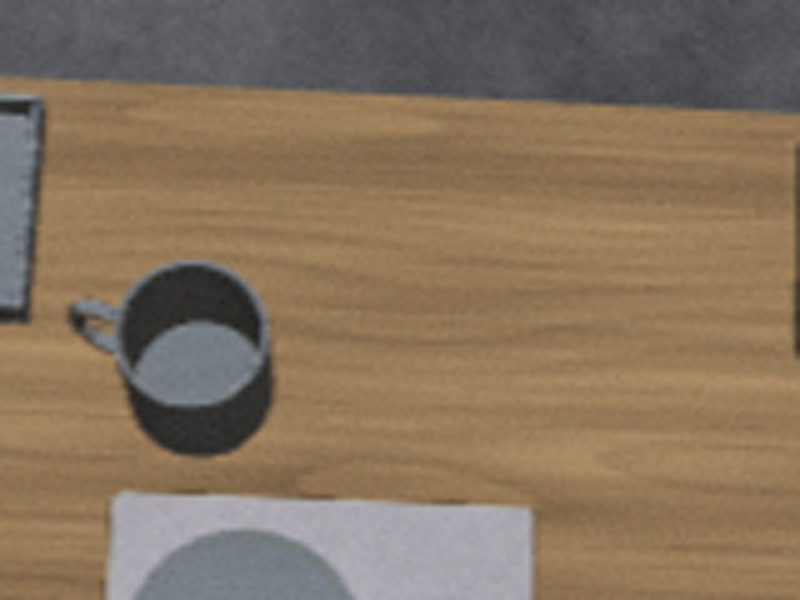

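```bash
python3 - <<'E'
import cv2
p=cv2.imread('pics/top0.png')
a=cv2.resize(p[160:250,235:385],None,fx=5,fy=5,interpolation=cv2.INTER_CUBIC)
cv2.imwrite('pics/top0d.png',a)
cv2.imwrite('pics/top0v.png',cv2.resize(p[185:220,320:360],None,fx=15,fy=15,interpolation=cv2.INTER_NEAREST))
E
```

```text
(no output)
```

View pics/top0d.png

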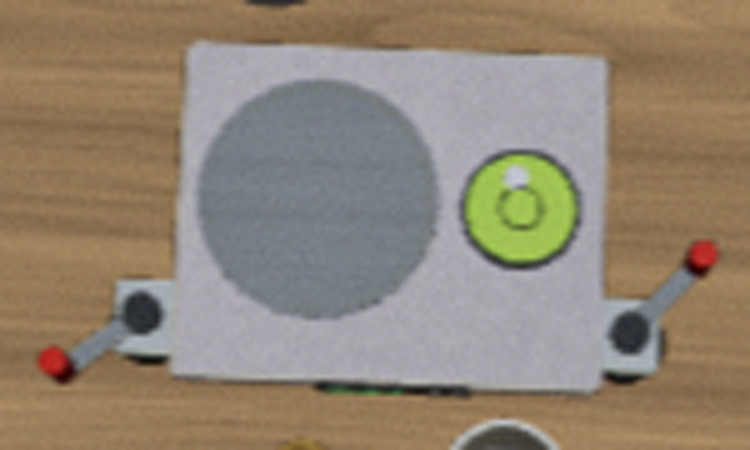

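View pics/top0v.png

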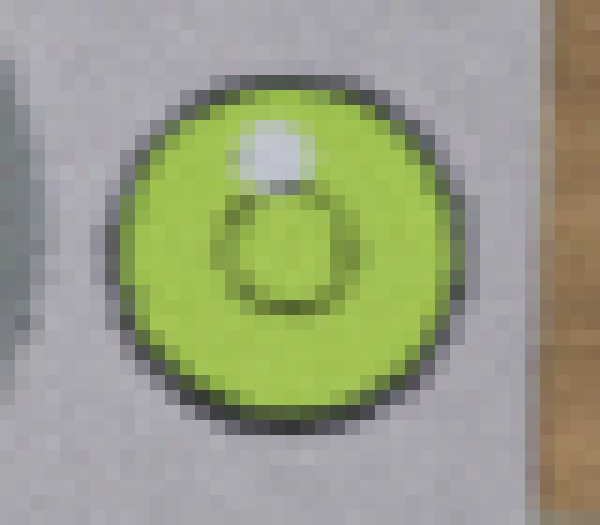

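View pics/side0c.png

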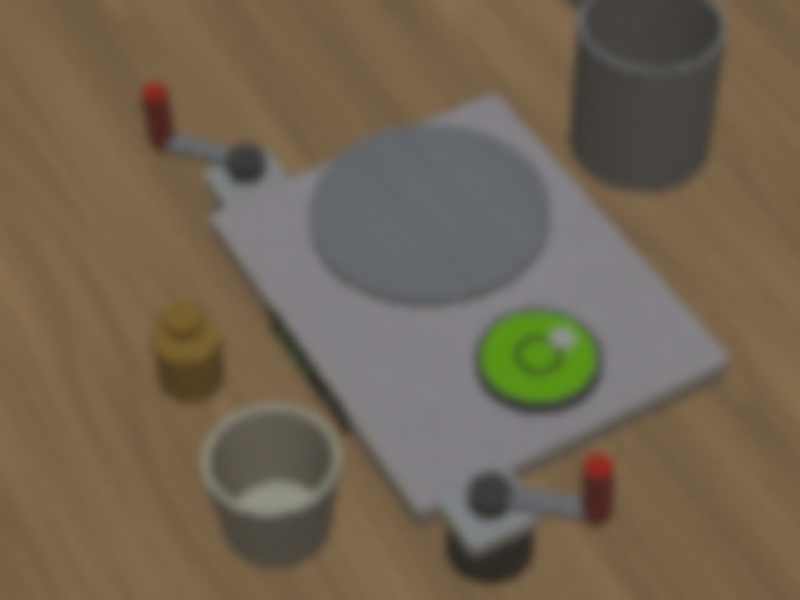

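```bash
cat > h.py <<'E'
from station import env, effector, solver, viewer, workorder, search_frame, tip_of
import numpy as np, cv2
AX={'L':np.array([.528,.180]),'R':np.array([.5295,-.1015])}
def rt(s,th):
    k=1 if s=='L' else -1
    return k*np.array([np.sin(th),np.cos(th)]), k*np.array([np.cos(th),-np.sin(th)])
def frame(s,th,flip):
    r,_=rt(s,th); z=np.array([r[0],r[1],0])*flip; y=np.array([0,0,-1.]); x=np.cross(y,z)
    return np.stack([x,y,z],1)
def pos(s,th,gap,z,side=-1):  # tool on the -tangent side (side=-1: pushes towards +theta)
    r,t=rt(s,th); p=AX[s]+.055*r+side*t*(gap+.018); return np.array([p[0],p[1],z])
def look(n):
    p,d=viewer.read_camera('top'); cv2.imwrite(f'pics/{n}.png',p[:,:,::-1])
    cv2.imwrite(f'pics/{n}_z.png',cv2.resize(p[160:250,235:385,::-1],None,fx=5,fy=5,interpolation=cv2.INTER_CUBIC))
    i=viewer.camera_info('top'); K,R,e=i['intrinsics'],i['rotation'],i['eye']
    h=cv2.cvtColor(p,cv2.COLOR_RGB2HSV)
    def back(uv,z):
        c=np.array([(uv[0]-K[0,2])/K[0,0],-(uv[1]-K[1,2])/K[1,1],-1]); w=R@c
        return (e+w*(z-e[2])/w[2])[:2]
    red=((h[...,0]<8)|(h[...,0]>172))&(h[...,1]>150)&(h[...,2]>130)
    nn,l,st,ce=cv2.connectedComponentsWithStats(red.astype(np.uint8))
    for j in range(1,nn):
        if st[j,4]>5 and 190<ce[j][1]<260 and 230<ce[j][0]<400:
            q=back(ce[j],.088); s='L' if q[1]>.04 else 'R'
            v=(q-AX[s])*(1 if s=='L' else -1)
            print('post',s,q.round(4),'th',round(float(np.arctan2(v[0],v[1])),3),'rad',np.hypot(*v).round(4))
    # vial: green region; bubble = pale pixels within its hull
    g=((h[...,0]>30)&(h[...,0]<50)&(h[...,1]>100)).astype(np.uint8); g[:180]=0; g[225:]=0; g[:,:320]=0; g[:,365:]=0
    if g.sum()>100:
        cs,_=cv2.findContours(g,cv2.RETR_EXTERNAL,cv2.CHAIN_APPROX_NONE); c=max(cs,key=cv2.contourArea)
        el=cv2.fitEllipse(cv2.convexHull(c)); 
        m=np.zeros_like(g); cv2.ellipse(m,(tuple(map(float,el[0])),(el[1][0]-6,el[1][1]-6),el[2]),1,-1)
        w=np.clip(120-h[...,1].astype(float),0,None)*m*(h[...,2]>120)
        v,u=np.mgrid[:400,:640]
        if w.sum()>0:
            b=((u*w).sum()/w.sum(),(v*w).sum()/w.sum())
            print('vial',back(el[0],.055).round(4),'bubble-vial mm',((back(b,.055)-back(el[0],.055))*1000).round(1),'px',np.round(el[0],1),np.round(b,1))
    print('t',env.sense()['t'])
E
python3 - <<'E'
from h import *
look('a')
for s,a,b in [('L',-.7,.15),('R',-.95,.1)]:
  for f in (1,-1):
    for th in (a,(a+b)/2,b):
        q=solver.inverse_kinematics(pos(s,th,.025,.068),frame(s,th,f)); print(s,f,th,None if q is None else np.round(q,2))
E
```

```text
post R [ 0.5744 -0.1377] th -0.893 rad 0.0577
post L [0.4954 0.2224] th -0.655 rad 0.0535
vial [ 0.6018 -0.0348] bubble-vial mm [17.3  3.1] px [338.6 201.3] [337.8 195.4]
t 1.3
L 1 -0.7 [-0.46  0.43 -0.01  2.07  0.01  0.63  1.8 ]
L 1 -0.27499999999999997 [-0.57  0.46  0.08  2.03 -0.06  0.65  1.4 ]
L 1 0.15 [-0.64  0.5   0.16  1.97 -0.12  0.69  1.01]
L -1 -0.7 [-0.88  0.47  0.51  2.1  -0.36  0.66 -1.  ]
L -1 -0.27499999999999997 [-0.95  0.51  0.56  2.05 -0.41  0.69 -1.42]
L -1 0.15 [-1.02  0.57  0.65  1.99 -0.51  0.75 -1.78]
R 1 -0.95 [-0.4   0.67  0.7   1.85 -0.57  0.83 -0.03]
R 1 -0.425 [-0.43  0.72  0.83  1.86 -0.69  0.88 -0.4 ]
R 1 0.1 [-0.48  0.78  1.    1.9  -0.82  0.93 -0.75]
R -1 -0.95 [-0.06  0.58  0.22  1.83 -0.18  0.76  2.78]
R -1 -0.425 [-0.08  0.59  0.33  1.83 -0.27  0.76  2.39]
R -1 0.1 [-0.12  0.58  0.45  1.88 -0.36  0.76  2.  ]
```

```bash
cat >> h.py <<'E'
def push(s,a,b,flip,gap=.02,z=.068,side=-1,n=5,pre=None):
    F=frame(s,a,flip)
    p=pos(s,a,gap,z,side)
    env.reach(p+[0,0,.06],F)
    env.movel(p,rate=.1); f0=env.sense()['wrist_force']
    for th in np.linspace(a,b,n+1):
        env.movel(pos(s,th,0,z,side),frame(s,th,flip),rate=.06)
        q=env.sense(); print(round(q['t'],2),'th',round(th,2),'f',(q['wrist_force']-f0).round(1),'err',(q['ee_pos']-pos(s,th,0,z,side)).round(4))
    env.movel(pos(s,b,.015,z,side),rate=.1)
E
python3 - <<'E'
from h import *
effector.grasp(10)
print(env.sense()['t'],env.sense()['gripper_width'])
env.reach([.45,.27,.2],frame('L',-.67,1)); print(env.sense()['t'])
push('L',-.67,.10,1)
q=env.sense()['ee_pos']; env.movel(q+[0,0,.1],rate=.2)
look('b')
E
```

```text
2.6417 0.0004035717766641408
4.325
6.05 th -0.67 f [-0.7 -0.   0. ] err [0.0003 0.0003 0.    ]
6.35 th -0.52 f [-1.  -0.4  0.7] err [-0.0001 -0.     -0.0001]
6.65 th -0.36 f [-0.5  0.6  0.4] err [-0.0001 -0.0001 -0.0001]
6.95 th -0.21 f [-0.8  0.4  0.8] err [-0.     -0.0001 -0.    ]
7.25 th -0.05 f [0.1 0.2 0.2] err [-0.     -0.0001 -0.    ]
7.55 th 0.1 f [0.5 0.1 0.2] err [ 0.     -0.0001 -0.    ]
post R [ 0.5749 -0.1384] th -0.889 rad 0.0585
vial [ 0.6026 -0.0354] bubble-vial mm [10.7 10.6] px [338.9 201. ] [335.4 197.2]
t 8.55
```

```bash
python3 - <<'E'
from h import *
p=pos('R',-.91,.02,.17); env.reach(p,frame('R',-.91,1))
look('c')
push('R',-.91,.18,1,n=6)
q=env.sense()['ee_pos']; env.movel(q+[0,0,.1],rate=.2)
env.movel([.52,-.24,.17],rate=.3)
env.pause(1.2)
look('d')
E
```

```text
post R [ 0.5749 -0.1384] th -0.889 rad 0.0585
post L [0.5359 0.2346] th 0.143 rad 0.0552
t 9.9417
11.47 th -0.91 f [-0.5 -0.7  0.1] err [-0.0001 -0.0004  0.0003]
11.8 th -0.73 f [-0.2 -1.2  0.2] err [ 0.0001  0.0002 -0.0001]
12.13 th -0.55 f [ 0.3 -1.8  0.6] err [ 0.      0.0002 -0.0001]
12.47 th -0.36 f [-0.1 -0.5  0.8] err [-0.0001  0.0001 -0.0001]
12.8 th -0.18 f [ 0.1 -0.7 -0. ] err [-0.0001  0.0001 -0.0001]
13.13 th -0.0 f [-1.  -1.5  0.4] err [-0.0001  0.0002 -0.0001]
13.47 th 0.18 f [ 0.1 -0.4  0.1] err [-0.0001  0.0001 -0.0001]
post L [0.5359 0.2346] th 0.143 rad 0.0552
vial [ 0.6036 -0.0347] bubble-vial mm [0.9 0.1] px [338.6 200.7] [338.6 200.3]
t 16.1
```

View pics/d_z.png

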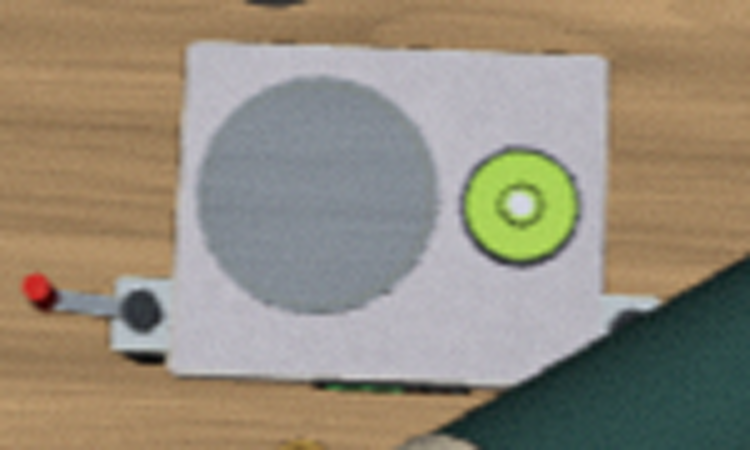

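The bubble is the white disc at (520,205) in the zoomed picture, and it sits inside the ring. I'll back the arm off, let the bubble settle and look again.

```bash
python3 - <<'E'
from h import *
q=env.sense()['ee_pos']; env.movel(q+[0,0,.08],rate=.2)
env.pause(1.2); look('e')
p,d=viewer.read_camera('side'); cv2.imwrite('pics/side_e.png',p[:,:,::-1])
E
```

```text
post L [0.5359 0.2346] th 0.143 rad 0.0552
vial [ 0.6035 -0.0348] bubble-vial mm [1.  0.3] px [338.7 200.7] [338.6 200.4]
t 17.9
```

View pics/e.png

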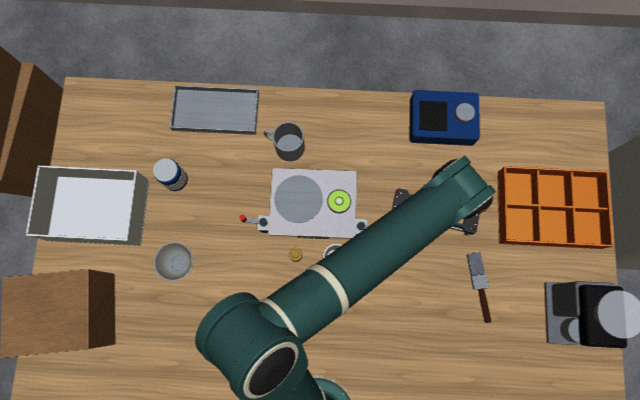

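View pics/side_e.png

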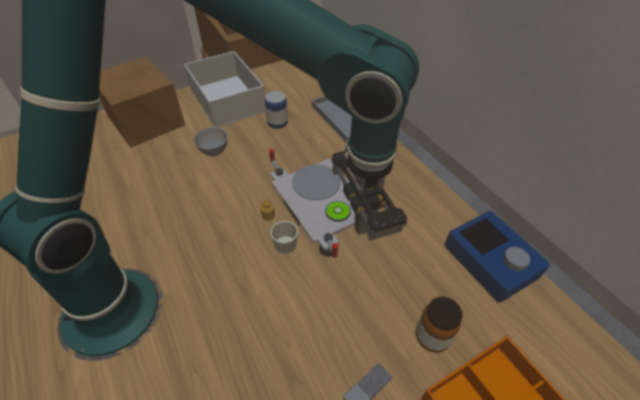

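The bubble is at rest, centred in the ring at top-image pixel (339,200). The gripper is clear in the air and the bystanders in view stand where they were. Handing in.

```bash
python3 -c "
from h import *
print(workorder.finish_job(), env.sense()['t'])"
```

```text
the job is handed in; nothing more can be done
the job is handed in; nothing more can be done
```

The balance is level: the bubble came to rest inside the black ring, and I handed the job in at about 18 s of the 45 s allowed.

- **What I did:** I pushed each red post along its arc with the closed fingers. The left screw went from about -0.67 to +0.14 rad. The right went from about -0.9 to about +0.18 rad.
- **Bubble:** My last two top-camera checks, 1.8 s apart, put it 0.9 mm and then about 1.0 mm from the vial's centre. The margin is 4 mm.
- **Forces and bench:** Wrist force changed by no more than about 2 N at the readings taken during the pushes. The gripper was clear of everything, and the bystanders I could see had not moved.
- **Not checked:** The arm hid the right post in the final top views, so its final angle is the commanded one, not measured. The arm also partly hid the cup from above, but it showed in place in the side view. I checked the bystanders by eye and did not measure their positions again.

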